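# Dress a double-lidded copper tea caddy for its listing photo

### The arm

A 6-joint arm with a two-finger parallel gripper is mounted at the origin on the work surface. World frame = base frame: x ahead of the robot, y to its left, z up, the work surface at z = 0. Lengths are in mm, angles in degrees, forces in N, time in s.
With the tool pointing down it reaches from about 350 to 775 mm from the base axis. Payload 7.3 kg.
Tool frame: the origin (TCP) lies at the very end of the fingers, on their centre line; the grasp point (between the pads) lies arm.grip_depth behind it (arm.grip_depth is the distance from the TCP to the grasp point, in mm); z points along the fingers, y is the line along which they close (so a half turn about z gives the same grasp; the last joint's range is limited). The gripper opens to 92 mm and grips with 3 to 60 N. Pads are 19 mm wide; open, the fingers measure 130 mm over their backs; the gripper's body (75 mm by 190 mm) begins 47 mm behind the grasp point.
Start: joints at [-72.422, 19.595, 87.324, -0, 73.075, -8.365], TCP at [229.704, -472.103, 226.741] pointing down, gripper open.
Joint ranges: [-145.02, 145.02], [-44.19, 115.74], [2.07, 154.8], [-57.11, 237.11], [16.16, 152.29], [-177.93, 177.93]. Speed limits (degrees/s): [147.25, 147.25, 180, 180, 180, 180].

### API

Orientations are given as a 3x3 rotation matrix whose columns are the frame's x, y, z axes.
In Python, from workcell import arm gives the robot as it stands.
- The arm moves only by the shell command python3 -m jog 'ROWS'. ROWS is JSON, a list that holds one entry, the list of rows, each a list of 7 numbers: the turn, a rotation vector about the world's x, y, z in degrees, then the shift along the world's x, y, z in m, then the closure, from 0 (fully open) to 1 (shut). A call has 1 to 12 rows; each row is the pose to reach, as a shift and turn from the pose commanded when the call began; what a row does not reach only later rows make up. A row lasts 1/8 s, in which the tool goes at most 62.5 mm and 10.7 degrees, less where a joint would pass 70% of its speed; a pose out of reach is approached as far as the arm can. A call with a gripper value outside its range is refused whole. The fingers move at their own pace and stop on an object; the grip force is fixed at half the most. Time passes only in rows, so rows that repeat a pose let the fingers close. It gives the time, the measured TCP pose, the force, the opening and the grip force at its end, in the units of the state.
- arm.state(): the state, without advancing time (a new reading comes with each control period).
- arm.get_image(name): name is "scene" or "top"; returns a dict with "img" (420x560x3 uint8, blue, green, red), "camera_matrix" (3x3 intrinsics, pixels), "k1" (the pictures are not rectified: a ray, as slopes to the right and down, at radius r is drawn at 1 + k1 r^2 times it, then the intrinsics apply), "R" (3x3) and "t" (3): a world point X has camera coordinates R X + t. Camera axes: x right, y down, z forward; pixel columns grow to the right and rows downward; lengths in mm; the calibration is good to about 2 mm. A picture is of the moment at which its call begins. There is no depth.
- arm.hand_in(): hands the job in; it is judged then, once.
Trained networks look in a picture, given as the dict that the camera call returned (one of the last four; its "shot" number tells which), for a name from the list of things; names that differ only in an ending like _2 or _b are one class to them, and where a whole thing is asked for, a point or a joint stands for the part that bears it (a point fixed in the world has none). Each returns a list of dicts, best first, with "score" (0 to 1); they miss things now and then, are a little off and sometimes report something else, mostly with a low value. They report only what shows in the picture. A call takes as long as a camera call. They do not tell look-alikes from the thing itself.
- arm.look_for(picture, name): "extent" ([left, top, right, bottom] in pixels, round what is visible of it).
- arm.silhouettes(picture, name): "pixels" (420x560 bool, what is visible of it) and "extent" ([left, top, right, bottom] in pixels, round what is visible of it).
The state is a dict: "clock": time; "joint_pos": joint angles; "joint_vel": joint speeds; "joint_efforts": joint torques, N m; "tcp_pos": TCP position; "eef_rot": TCP orientation; "ft_force": force on the tool from outside, world axes, zero at the start; "torque": the same for the moment, N m; "width": opening from 0.0 (shut) to 1.0 (fully open); "gripper_force": force on a finger pad.
Only numpy, scipy, OpenCV 4.12 (cv2) and the standard library are available. Lean on these libraries where they do the work, as an engineer would, in place of code of your own. Each camera call takes 0.05 s, during which the arm holds its last target. There are 200 camera calls.

### The job

Set the caddy up for its sales photo: stand the open copper tin upright in the middle of the white plinth and let go of it, then lower its two lids onto it together (the inner lid is still snapped inside the outer lid) and press them fully home, so that the inner lid snaps into the tin's neck. Then draw the outer lid straight off alone, leaving the inner lid undisturbed in the tin, and finish holding the outer lid still and level directly above the tin, about 5 to 10 cm clear of the inner lid's knob; do not put it down or let go. The inner lid must not come loose anywhere on the way, and the other goods on the bench stay where they are.

Things in the scene. Friction and masses are not known exactly. Their poses are not given: they have to be found in the camera images.
- tin: Open copper tea caddy, loose, about 0.4 kg (0.34 to 0.52), upright on the bench. Round body 58 mm across and 76 mm high, a flat shoulder, then a neck 49.6 mm across outside, 45.2 mm inside, up to 99.5 mm, with a rounded brass rim. Origin: centre of the underside; z up. Four sprung noses in the neck snap over the inner lid's plug: about 7 N to push it in, about 7 N to pull it out
- tin_mouth (a point): centre of the tin's rim, 99.5 mm above its underside; the inner lid's origin lies here when the lid is fully home
- outer_lid: Copper outer lid, a cap 58 mm across and 37 mm high, brass disc on its flat top, 0.09 kg, standing mouth down on the bench with the inner lid inside. Skirt 54 mm across inside, 35 mm deep. Origin: centre of the mouth plane (skirt's lower edge); z up. With the lids home its origin is 76.5 mm above the tin's underside. Gripped by its skirt it brings the inner lid along
- outer_nest (a point): point on the outer lid's axis, 23 mm above its mouth plane, where the inner lid's origin lies while it is snapped inside the outer lid
- inner_lid: Pale metal inner lid, 0.045 kg, at first hidden inside the outer lid, held by its knob in a light clip (lets go at about 2 N). Flange 52.8 mm across, 3 mm thick; brass knob 14 mm across reaching 12 mm above the origin; tapered plug 43 mm across reaching 16 mm below. Origin: centre of the flange's underside; z up. Pressing the outer lid presses its knob; home, its flange rests on the tin's rim
- plinth: White round display plinth, fixed to the bench: column 46 mm across and 60 mm high, narrower than the tin, on a foot 90 mm across and 11 mm high. Origin: centre of its underside
- plinth_top (a point): centre of the plinth's flat top, 60 mm above the bench
- green_caddy: bystander: closed dark green tea caddy with a cream band, 68 mm across, 95 mm high; origin under its centre
- gift_box: bystander: light wooden gift box with a lid and a purple band, 89 x 89 x 107 mm; origin under its centre
- remote: bystander: black remote control lying flat, 175 x 46 x 20 mm, long along its x; origin under its centre
- cassette: bystander: compact cassette lying flat, 64 x 100 x 11 mm; origin under its centre
- camera_lens: bystander: black camera lens standing on end, 68 mm across, 70 mm high; origin under its centre
- tape_measure: bystander: yellow tape measure standing upright, 66 x 36 x 56 mm; origin under its centre
Mind the look-alikes: they are no part of the job. Leave any green or purple look-alike of the outer_lid alone.

How it is judged (in metres and radians):
On the way, in this order (a step that is already met when the one before it is completed fails the run):
1. the open tin stands upright on the middle of the plinth, let go (horizontal distance between tin and plinth_top below 0.012 m and distance between tin and plinth_top below 0.0125 m and angle between tin's own z axis and vertical below 0.06 rad and contact force between tin and plinth above 1 N and contact force between tin and the fingers below 0.05 N and linear speed of tin below 0.02 m/s), for 0.3 s.
2. both lids are fully home on the tin, the inner lid snapped into the neck, the tin still on the plinth (distance between inner_lid and tin_mouth below 0.0025 m and z of inner_lid in the frame of tin_mouth below 0.0012 m and angle between the z axis of inner_lid and the z axis of tin, either way round below 0.05 rad and z of outer_lid in the frame of tin below 0.079 m and angle between the z axis of outer_lid and the z axis of tin, either way round below 0.08 rad and distance between tin and plinth_top below 0.0125 m), for 0.2 s.
At the end, for the whole second after the job is handed in: Tin upright (3 deg), within 12 mm of the plinth's middle; inner lid snapped home in it (1.2 mm in height, 3 deg); fingers hold the outer lid still and level (8 deg), its mouth 30 to 120 mm above the inner lid's knob, within 30 mm of the tin's axis, touching nothing else (distance between tin and plinth_top below 0.0125 m and angle between tin's own z axis and vertical below 0.06 rad and contact force between tin and plinth above 1 N and linear speed of each of tin, outer_lid below 0.02 m/s and distance between inner_lid and tin_mouth below 0.0025 m and z of inner_lid in the frame of tin_mouth below 0.0012 m and angle between the z axis of inner_lid and the z axis of tin, either way round below 0.05 rad and z of outer_lid in the frame of tin between 0.1415 and 0.2315 m and horizontal distance between outer_lid and tin below 0.03 m and angle between outer_lid's own z axis and vertical below 0.15 rad and contact force between outer_lid and the fingers above 1 N and contact force between outer_lid and inner_lid below 0.05 N and contact force between outer_lid and tin below 0.05 N and contact force between each of tin, inner_lid and the arm below 0.05 N); the arm keeps its last pose, push and grip.
It fails at once if the inner lid has come loose: neither nested in the outer lid nor home in the tin (distance between inner_lid and outer_nest above 0.006 m and distance between inner_lid and tin_mouth above 0.004 m).
It fails at once if another piece on the bench was moved by more than 20 mm (distance of any of green_caddy, gift_box, remote, cassette, camera_lens, tape_measure from where it was at the start of the episode above 0.02 m).
It also fails if it takes over 69 s, if anything falls off the work surface, if the arm or the gripper's body presses on something with over 40 N, if the wrist force passes 120 N, or if a joint passes its speed limit or range.

## Working session

There is one attempt and no reset: what is moved stays moved. The work goes in short steps, Python scripts to look and compute and a shell command to move; the robot and the scene stay as the last step left them, time stands still between calls to the robot, and variables do not carry over. Pictures are saved under pics/ and viewed, at most 10 in all, crops included, and the job is handed in when it is done.

```bash
mkdir -p pics; python3 - <<'E'
from workcell import arm
import cv2
print(arm.grip_depth, arm.state())
for n in ("scene","top"):
    p=arm.get_image(n); cv2.imwrite(f"pics/{n}0.png",p["img"]); print(n,p["camera_matrix"],p["k1"],p["R"],p["t"])
    for o in ("tin","outer_lid","plinth","green_caddy","gift_box","remote","cassette","camera_lens","tape_measure"):
        print(o,[(round(d["score"],2),[round(float(v),1) for v in d["extent"]]) for d in arm.look_for(p,o)][:4])
E
```

```text
18.8 {'clock': 0.0, 'joint_pos': array([-7.24225494e+01,  1.96382029e+01,  8.73758264e+01,  1.05533009e-03,
        7.30740589e+01, -8.36441105e+00]), 'joint_vel': array([-0.02419562, -0.10950249,  0.04108388, -0.04695649,  0.10182247,
        0.04059347]), 'joint_efforts': array([-2.98167324e-03, -4.31255329e+01, -2.44222283e+01,  7.13517889e-02,
        5.58763300e-02, -1.34860634e-04]), 'tcp_pos': array([ 229.57781163, -471.70732457,  226.0375085 ]), 'eef_rot': array([[ 8.99240807e-01,  4.37453736e-01, -4.47496975e-04],
       [ 4.37453899e-01, -8.99239636e-01,  1.47096696e-03],
       [ 2.41072976e-04, -1.51851281e-03, -9.99998818e-01]]), 'ft_force': array([ 0.43626831, -0.01295489,  0.89303255]), 'torque': array([ 0.01430224, -0.00090396,  0.08772409]), 'gripper_force': 0.0, 'width': 1.000275531146571}
scene [[512.91579638   0.         283.96825529]
 [  0.         512.91579638 210.40928056]
 [  0.           0.           1.        ]] 0.015652434247388956 [[ 0.4304528   0.90259752  0.0053017 ]
 [ 0.66943627 -0.31530622 -0.67263443]
 [-0.60544651  0.29308652 -0.73995596]] [-277.612
[... 670 characters left out ...]
    ]] 0.04209201479815564 [[-0.0104302  -0.99978022 -0.01818564]
 [-0.99330632  0.0124515  -0.11483688]
 [ 0.11503808  0.01686613 -0.99321789]] [  32.60543183  614.92611269 1215.29267465]
tin [(0.65, [368.7, 234.9, 397.4, 257.9])]
outer_lid [(0.77, [178.4, 269.3, 204.1, 292.4]), (0.74, [135.4, 232.2, 157.4, 253.5]), (0.65, [177.4, 233.7, 200.5, 254.4])]
plinth []
green_caddy [(0.78, [217.8, 126.4, 243.3, 159.1])]
gift_box [(0.59, [320.0, 110.9, 363.6, 157.7])]
remote [(0.56, [379.3, 132.4, 406.2, 197.2])]
cassette [(0.86, [287.7, 257.5, 331.3, 291.6]), (0.53, [380.6, 131.2, 407.7, 197.7])]
camera_lens [(0.85, [201.5, 163.5, 230.1, 189.9])]
tape_measure [(0.73, [242.5, 262.1, 260.4, 289.9])]
```

View pics/scene0.png

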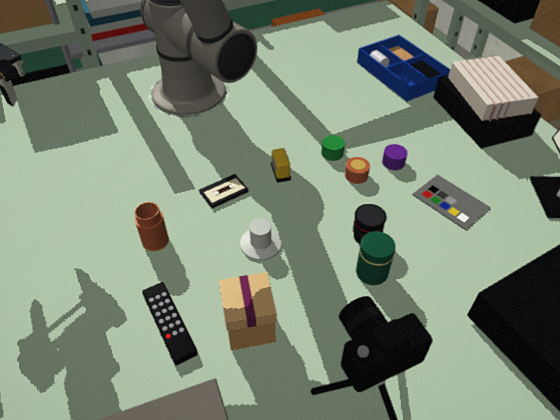

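View pics/top0.png

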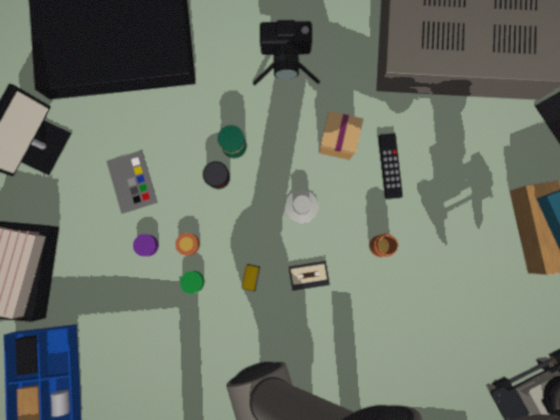

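The copper tin is at (152,226) in the scene view and (384,246) in the top view. The copper lid is at (358,169) and (188,244), between a green and a purple look-alike. The plinth is at (261,238) and (302,206).

```bash
cat > h.py <<'E'
from workcell import arm
import numpy as np, cv2
from scipy.optimize import least_squares
TH=np.linspace(0,2*np.pi,16,endpoint=False); D=np.c_[np.cos(TH),np.sin(TH)]
RINGS={"tin":[(29,0),(29,76),(24.8,76),(24.8,99)],"outer_lid":[(29,0),(29,37)],"plinth":[(45,0),(45,11),(23,60)],
 "green_caddy":[(34,0),(34,95)],"camera_lens":[(34,0),(34,70)]}
def proj(p,X):
    c=X@p["R"].T+p["t"]; s=c[:,:2]/c[:,2:]; s=s*(1+p["k1"]*(s**2).sum(1,keepdims=True))
    K=p["camera_matrix"]; return s*[K[0,0],K[1,1]]+K[:2,2]
a=np.linspace(0,2*np.pi,72)
def model(n): return np.vstack([np.c_[r*np.cos(a),r*np.sin(a),0*a+z] for r,z in RINGS[n]])
def sup(mask):
    m=mask.astype(np.uint8); k,l,s,_=cv2.connectedComponentsWithStats(m)
    m=(l==1+np.argmax(s[1:,4])); v,u=np.nonzero(m); return (np.c_[u,v]@D.T).max(0)+0.5*np.abs(D).sum(1)*0.8
def fit(n,views,z=0,x0=(450,0),fitz=False):
    """views: list of (picture, mask)"""
    S=[(p,sup(m)) for p,m in views]
    def res(q):
        X=model(n)+[q[0],q[1],q[2] if fitz else z]
        return np.concatenate([(proj(p,X)@D.T).max(0)-s for p,s in S])
    r=least_squares(res,list(x0)+([z] if fitz else []),loss="soft_l1"); return r.x,np.sqrt(np.mean(r.fun**2))
def find(pics,n,near=None,**k):
    """near: dict camera->pixel to select the detection"""
    v=[]
    for c,p in pics.items():
        ds=arm.silhouettes(p,n)
        if near is not None: ds=[d for d in ds if np.hypot((d["extent"][0]+d["extent"][2])/2-near[c][0],(d["extent"][1]+d["extent"][3])/2-near[c][1])<20]
        if ds: v.append((p,ds[0]["pixels"],c))
    out={c:fit(n,[(p,m)],**k) for p,m,c in v} if not k.get("fitz") else {}
    if v: out["both"]=fit(n,[(p,m) for p,m,c in v],**k)
    return out
def show(n,o): print(n,{c:(np.round(x,1).tolist(),round(float(e),2)) for c,(x,e) in o.items()})
E
python3 - <<'E'
from h import *
pics={n:arm.get_image(n) for n in("scene","top")}
near={"tin":{"scene":(152,226),"top":(384,246)},"outer_lid":{"scene":(358,169),"top":(188,244)},"plinth":{"scene":(261,238),"top":(302,206)}}
for n in RINGS: show(n,find(pics,n,near.get(n)))
E
```

```text
tin {'scene': ([499.1, -244.6], 0.31), 'top': ([501.2, -244.1], 0.41), 'both': ([500.2, -244.4], 0.47)}
outer_lid {'scene': ([508.8, 262.5], 0.46), 'top': ([509.7, 263.6], 0.98), 'both': ([509.0, 262.8], 0.79)}
plinth {'scene': ([605.9, -39.5], 0.62), 'top': ([605.7, -37.3], 0.52), 'both': ([605.8, -38.6], 0.67)}
green_caddy {'scene': ([773.7, 142.2], 0.93), 'top': ([774.9, 142.2], 0.51), 'both': ([774.3, 142.1], 0.76)}
camera_lens {'scene': ([679.8, 185.7], 2.24), 'top': ([688.5, 185.2], 0.58), 'both': ([685.2, 184.8], 2.26)}
```

```bash
python3 -m jog '[[[0,0,0,0.2705,0.2277,-0.067,0],[0,0,0,0.2705,0.2277,-0.067,0],[0,0,0,0.2705,0.2277,-0.067,0],[0,0,0,0.2705,0.2277,-0.067,0],[0,0,0,0.2705,0.2277,-0.067,0],[0,0,0,0.2705,0.2277,-0.067,0],[0,0,0,0.2705,0.2277,-0.067,0],[0,0,0,0.2705,0.2277,-0.067,0],[0,0,0,0.2705,0.2277,-0.067,0],[0,0,0,0.2705,0.2277,-0.067,0],[0,0,0,0.2705,0.2277,-0.067,0]]]'
```

```text
clock: 2.98
tcp_pos: [499.8, -245.1, 160.0]
eef_rot: [[0.9, 0.436, 0.0], [0.436, -0.9, -0.0], [0.0, 0.0, -1.0]]
ft_force: [-0.7, -0.7, 0.1]
width: 1.003
gripper_force: 0.0
```

```bash
python3 -m jog '[[[0,0,0,0,0,-0.03,0],[0,0,0,0,0,-0.06,0],[0,0,0,0,0,-0.09,0],[0,0,0,0,0,-0.117,0],[0,0,0,0,0,-0.117,0],[0,0,0,0,0,-0.117,0],[0,0,0,0,0,-0.117,1],[0,0,0,0,0,-0.117,1],[0,0,0,0,0,-0.117,1],[0,0,0,0,0,-0.117,1],[0,0,0,0,0,-0.117,1],[0,0,0,0,0,-0.117,1]]]'
```

```text
clock: 4.47
tcp_pos: [500.0, -244.1, 42.9]
eef_rot: [[0.899, 0.437, -0.0], [0.437, -0.899, 0.0], [-0.0, -0.001, -1.0]]
ft_force: [-2.3, 2.7, 4.9]
width: 0.628
gripper_force: 30.0
```

```bash
python3 -m jog '[[[0,0,0,0,0,0.02,1],[0,0,0,0,0,0.05,1],[0,0,0,0,0,0.09,1],[0,0,0,0,0,0.1,1],[0,0,0,0,0,0.1,1],[0,0,0,0,0,0.1,1]]]'; python3 - <<'E'
from h import *
print(arm.state()["tcp_pos"])
pics={n:arm.get_image(n) for n in("scene","top")}
show("tin",find(pics,"tin",z=101,x0=(500,-244)));show("tin",find(pics,"tin",z=101,x0=(500,-244),fitz=True))
cv2.imwrite("pics/s1.png",pics["scene"]["img"][100:320,60:340].repeat(2,0).repeat(2,1))
E
```

```text
clock: 5.22
tcp_pos: [499.3, -243.9, 140.8]
eef_rot: [[0.899, 0.437, -0.003], [0.437, -0.899, 0.002], [-0.002, -0.003, -1.0]]
ft_force: [-0.3, 0.6, -3.6]
width: 0.624
gripper_force: 30.0
[ 499.29912594 -243.86985888  140.77083645]
tin {'scene': ([508.6, -244.6], 4.79), 'both': ([508.6, -244.6], 4.79)}
tin {'both': ([366.9, -229.9, -43.2], 2.03)}
```

View pics/s1.png

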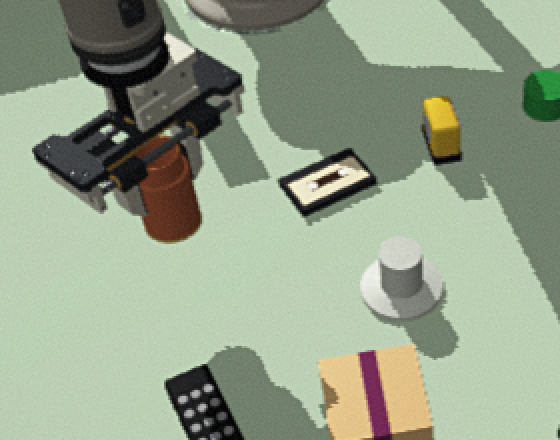

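The scene view shows the tin held upright with the underside about 98 mm up and the plinth clear. I'm carrying it over now.

```bash
python3 -m jog '[[[0,0,0,0.010,0.020,0,1],[0,0,0,0.026,0.05,0,1],[0,0,0,0.044,0.085,0,1],[0,0,0,0.062,0.12,0,1],[0,0,0,0.08,0.155,0,1],[0,0,0,0.095,0.185,0,1],[0,0,0,0.103,0.2,0,1],[0,0,0,0.1056,0.2058,0,1],[0,0,0,0.1056,0.2058,0,1],[0,0,0,0.1056,0.2058,0,1],[0,0,0,0.1056,0.2058,0,1]]]'; python3 -m jog '[[[0,0,0,0,0,-0.012,1],[0,0,0,0,0,-0.024,1],[0,0,0,0,0,-0.03,1],[0,0,0,0,0,-0.032,1],[0,0,0,0,0,-0.034,1],[0,0,0,0,0,-0.034,1],[0,0,0,0,0,-0.034,1]]]'
```

```text
clock: 6.9
tcp_pos: [605.6, -39.5, 142.8]
eef_rot: [[0.9, 0.436, -0.0], [0.436, -0.9, -0.0], [-0.0, 0.0, -1.0]]
ft_force: [-0.2, 0.5, -3.2]
width: 0.629
gripper_force: 30.0
clock: 7.78
tcp_pos: [606.0, -38.6, 109.0]
eef_rot: [[0.899, 0.438, 0.001], [0.438, -0.899, -0.0], [0.0, 0.0, -1.0]]
ft_force: [-0.0, 0.6, -4.1]
width: 0.625
gripper_force: 30.0
```

Check centring before lowering.

```bash
python3 - <<'E'
from h import *
pics={n:arm.get_image(n) for n in("scene","top")}
cv2.imwrite("pics/s2.png",cv2.resize(pics["scene"]["img"][130:290,170:370],None,fx=3.5,fy=3.5,interpolation=cv2.INTER_CUBIC))
# predicted outlines
import math
p=pics["scene"]; X=np.array([[606,-38.6,66],[606,-38.6,60]]);print(proj(p,X))
E
python3 -m jog '[[[0,0,0,0,0,-0.002,1],[0,0,0,0,0,-0.004,1],[0,0,0,0,0,-0.004,1]]]'
```

```text
[[259.48832511 224.22822056]
 [259.57391421 226.09122597]]
clock: 8.25
tcp_pos: [605.6, -38.6, 104.4]
eef_rot: [[0.899, 0.437, -0.001], [0.437, -0.899, 0.0], [-0.0, -0.0, -1.0]]
ft_force: [-0.2, 0.9, -4.2]
width: 0.628
gripper_force: 30.0
```

View pics/s2.png

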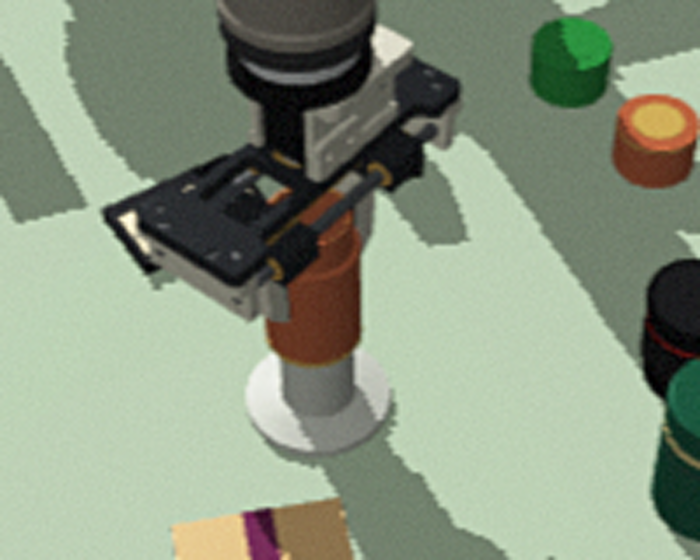

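The tin is centred at crop column 313, with the column and foot at 318. It's about 3 mm to the left, so I'll correct that and lower until contact.

```bash
python3 -m jog '[[[0,0,0,0.001,0.0025,0,1],[0,0,0,0.001,0.0025,0,1],[0,0,0,0.001,0.0025,-0.0007,1],[0,0,0,0.001,0.0025,-0.0014,1],[0,0,0,0.001,0.0025,-0.002,1],[0,0,0,0.001,0.0025,-0.002,1],[0,0,0,0.001,0.0025,-0.002,1]]]'
```

```text
clock: 9.12
tcp_pos: [606.8, -36.1, 103.0]
eef_rot: [[0.899, 0.437, 0.0], [0.437, -0.899, -0.0], [0.0, 0.0, -1.0]]
ft_force: [-1.2, -0.2, -0.3]
width: 0.625
gripper_force: 30.0
```

```bash
python3 -m jog '[[[0,0,0,0,0,0,0.3],[0,0,0,0,0,0,0.2],[0,0,0,0,0,0,0],[0,0,0,0,0,0,0],[0,0,0,0,0,0,0],[0,0,0,0,0,0.02,0],[0,0,0,0,0,0.06,0],[0,0,0,0,0,0.1,0],[0,0,0,-0.05,0.15,0.1,0],[0,0,0,-0.05,0.15,0.1,0],[0,0,0,-0.05,0.15,0.1,0],[0,0,0,-0.05,0.15,0.1,0]]]'; python3 - <<'E'
from h import *
pics={n:arm.get_image(n) for n in("scene","top")}
show("tin",find(pics,"tin",z=60,x0=(606,-36)));show("lid",find(pics,"outer_lid",{"scene":(358,169),"top":(188,244)}))
cv2.imwrite("pics/s3.png",np.hstack([cv2.resize(pics[c]["img"][y:y+140,x:x+140],None,fx=2.8,fy=2.8) for c,x,y in(("scene",190,140),("top",230,130))]))
E
```

```text
clock: 10.62
tcp_pos: [556.0, 116.1, 203.0]
eef_rot: [[0.898, 0.441, 0.0], [0.441, -0.898, 0.0], [0.0, -0.0, -1.0]]
ft_force: [-0.4, -0.7, 0.4]
width: 0.999
gripper_force: 0.0
tin {'scene': ([606.6, -37.1], 0.3), 'top': ([607.3, -35.5], 0.47), 'both': ([606.9, -36.5], 0.48)}
lid {'scene': ([510.5, 260.8], 0.32), 'top': ([500.1, 235.1], 9.34), 'both': ([510.2, 260.7], 6.83)}
```

View pics/s3.png

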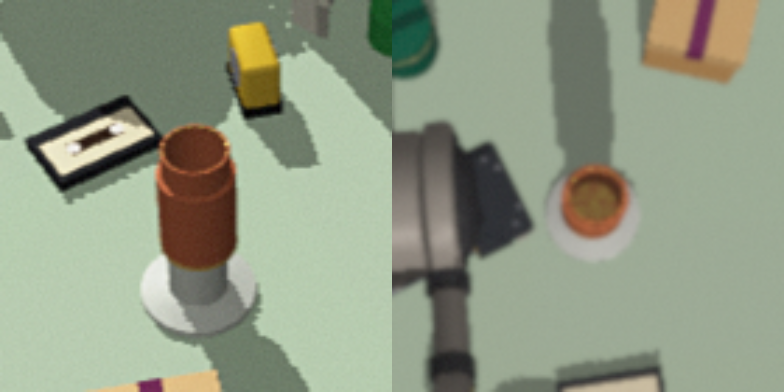

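```bash
python3 -m jog '[[[0,0,8,-0.015,0.05,0,0],[0,0,16,-0.03,0.1,0,0],[0,0,19,-0.0473,0.1484,-0.04,0],[0,0,19,-0.0473,0.1484,-0.083,0],[0,0,19,-0.0473,0.1484,-0.083,0],[0,0,19,-0.0473,0.1484,-0.083,0],[0,0,19,-0.0473,0.1484,-0.083,0],[0,0,19,-0.0473,0.1484,-0.083,0],[0,0,19,-0.0473,0.1484,-0.083,0]]]'; python3 - <<'E'
from h import *
p=arm.get_image("scene"); show("lid",find({"scene":p},"outer_lid",{"scene":(358,169)},x0=(509,262)))
cv2.imwrite("pics/s4.png",cv2.resize(p["img"][70:230,280:480],None,fx=3,fy=3))
E
```

```text
clock: 12.05
tcp_pos: [509.9, 262.1, 120.5]
eef_rot: [[0.708, 0.706, 0.001], [0.706, -0.708, 0.0], [0.001, 0.001, -1.0]]
ft_force: [0.5, -0.2, 0.1]
width: 0.998
gripper_force: 0.0
lid {}
```

View pics/s4.png

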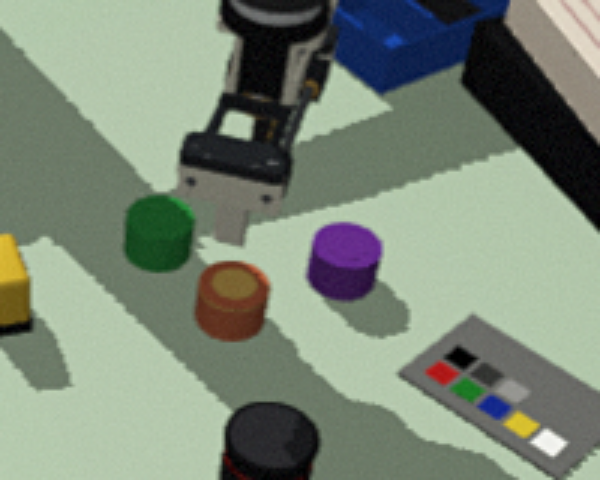

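The fingers stand clear of both look-alikes, and the copper lid is below at crop (232,300). I'll descend and grip.

```bash
python3 -m jog '[[[0,0,0,0,0,-0.03,0],[0,0,0,0,0,-0.06,0],[0,0,0,0,0,-0.09,0],[0,0,0,0,0,-0.108,0],[0,0,0,0,0,-0.1135,0],[0,0,0,0,0,-0.1135,0],[0,0,0,0,0,-0.1135,1],[0,0,0,0,0,-0.1135,1],[0,0,0,0,0,-0.1135,1],[0,0,0,0,0,-0.1135,1],[0,0,0,0,0,-0.1135,1],[0,0,0,0,0,-0.1135,1]]]'; python3 -m jog '[[[0,0,0,0,0,0.005,1],[0,0,0,0,0,0.015,1],[0,0,0,0,0,0.04,1],[0,0,0,0,0,0.08,1],[0,0,0,0,0,0.12,1],[0,0,0,0,0,0.16,1],[0,0,0,0,0,0.194,1],[0,0,0,0,0,0.194,1],[0,0,0,0,0,0.194,1]]]'
```

```text
clock: 13.65
tcp_pos: [509.6, 262.3, 6.5]
eef_rot: [[0.708, 0.706, 0.0], [0.706, -0.708, 0.0], [0.0, 0.0, -1.0]]
ft_force: [-0.8, 0.1, 3.4]
width: 0.634
gripper_force: 30.0
clock: 14.78
tcp_pos: [508.8, 262.0, 199.4]
eef_rot: [[0.708, 0.706, -0.001], [0.706, -0.708, -0.001], [-0.002, -0.001, -1.0]]
ft_force: [-0.8, -0.6, -1.7]
width: 0.631
gripper_force: 30.0
```

```bash
python3 -m jog '[[[0,0,0,0.005,-0.015,0,1],[0,0,0,0.016,-0.05,0,1],[0,0,0,0.032,-0.1,0,1],[0,0,0,0.049,-0.15,0,1],[0,0,0,0.065,-0.2,0,1],[0,0,0,0.081,-0.25,0,1],[0,0,0,0.091,-0.28,0,1],[0,0,0,0.0974,-0.2988,0,1],[0,0,0,0.0974,-0.2988,0,1],[0,0,0,0.0974,-0.2988,0,1],[0,0,0,0.0974,-0.2988,0,1],[0,0,0,0.0974,-0.2988,0,1]]]'; python3 - <<'E'
from h import *
print(arm.state()["tcp_pos"])
pics={n:arm.get_image(n) for n in("scene","top")}
p=pics["scene"]
for n in("outer_lid","tin"):
  for d in arm.silhouettes(p,n)[:3]: print(n,d["score"],d["extent"])
show("tin",find({"scene":p},"tin",{"scene":(260,210)},z=60,x0=(606,-36)))
img=cv2.resize(p["img"][110:270,180:340],None,fx=3.6,fy=3.6,interpolation=cv2.INTER_CUBIC)
def draw(X,col):
    cv2.polylines(img,[np.int32((proj(p,X)-[180,110]+.5)*3.6)],True,col,1)
for r,z,col in((29,193.9,(255,0,0)),(29,230.9,(255,0,0)),(24.8,159.5,(0,255,0)),(29,60,(0,255,0))):
    draw(np.c_[606.9+r*np.cos(a),-36.5+r*np.sin(a),0*a+z],col)
cv2.imwrite("pics/s5.png",img)
E
```

```text
clock: 16.27
tcp_pos: [606.8, -35.6, 200.4]
eef_rot: [[0.707, 0.707, 0.0], [0.707, -0.707, -0.0], [0.0, 0.0, -1.0]]
ft_force: [0.2, -0.3, -1.4]
width: 0.632
gripper_force: 30.0
[606.80686868 -35.56148301 200.44433913]
outer_lid 0.97 [381.9, 145.9, 411.3, 170.6]
outer_lid 0.92 [320.9, 135.9, 340.8, 157.8]
outer_lid 0.61 [254.7, 161.7, 272.0, 189.4]
tin 0.83 [244.6, 190.4, 273.2, 235.3]
tin {'scene': ([607.7, -37.6], 1.15), 'both': ([607.7, -37.6], 1.15)}
```

View pics/s5.png

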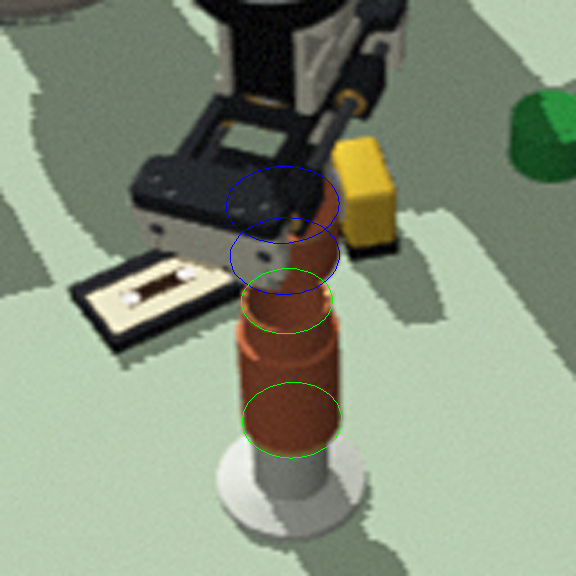

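The lid's right edge (crop column about 338) matches the prediction over the tin (neck at 243–330). It's aligned, so I'll lower it carefully.

```bash
python3 -m jog '[[[0,0,0,0,0,-0.012,1],[0,0,0,0,0,-0.024,1],[0,0,0,0,0,-0.034,1],[0,0,0,0,0,-0.036,1],[0,0,0,0,0,-0.036,1],[0,0,0,0,0,-0.036,1]]]'; python3 -m jog '[[[0,0,0,0,0,-0.0015,1],[0,0,0,0,0,-0.003,1],[0,0,0,0,0,-0.0045,1],[0,0,0,0,0,-0.006,1],[0,0,0,0,0,-0.0075,1],[0,0,0,0,0,-0.009,1],[0,0,0,0,0,-0.009,1],[0,0,0,0,0,-0.009,1]]]'
```

```text
clock: 17.27
tcp_pos: [607.2, -36.5, 164.7]
eef_rot: [[0.708, 0.706, 0.001], [0.706, -0.708, -0.0], [0.001, 0.001, -1.0]]
ft_force: [0.1, -0.0, -1.6]
width: 0.637
gripper_force: 30.0
clock: 18.27
tcp_pos: [606.9, -36.5, 155.3]
eef_rot: [[0.708, 0.706, 0.0], [0.706, -0.708, -0.0], [0.0, 0.0, -1.0]]
ft_force: [-0.7, -0.8, -1.7]
width: 0.633
gripper_force: 30.0
```

```bash
python3 -m jog '[[[0,0,0,0,0,-0.001,1],[0,0,0,0,0,-0.002,1],[0,0,0,0,0,-0.003,1],[0,0,0,0,0,-0.004,1],[0,0,0,0,0,-0.005,1],[0,0,0,0,0,-0.005,1]]]'; python3 -m jog '[[[0,0,0,0,0,-0.001,1],[0,0,0,0,0,-0.002,1],[0,0,0,0,0,-0.003,1],[0,0,0,0,0,-0.003,1]]]'
```

```text
clock: 19.02
tcp_pos: [606.9, -36.6, 150.2]
eef_rot: [[0.708, 0.706, -0.0], [0.706, -0.708, -0.0], [-0.0, 0.0, -1.0]]
ft_force: [-0.4, -0.0, -0.4]
width: 0.632
gripper_force: 30.0
clock: 19.52
tcp_pos: [606.7, -36.5, 146.9]
eef_rot: [[0.708, 0.706, -0.001], [0.706, -0.708, -0.0], [-0.0, -0.0, -1.0]]
ft_force: [0.1, 0.7, -1.1]
width: 0.632
gripper_force: 30.0
```

```bash
python3 -m jog '[[[0,0,0,0,0,-0.001,1],[0,0,0,0,0,-0.002,1],[0,0,0,0,0,-0.002,1]]]';  python3 -m jog '[[[0,0,0,0,0,-0.001,1],[0,0,0,0,0,-0.002,1],[0,0,0,0,0,-0.002,1],[0,0,0,0,0,-0.002,1]]]'
```

```text
clock: 19.9
tcp_pos: [606.8, -36.5, 145.1]
eef_rot: [[0.708, 0.706, -0.0], [0.706, -0.708, -0.0], [-0.0, -0.0, -1.0]]
ft_force: [0.2, 0.2, -1.3]
width: 0.63
gripper_force: 30.0
clock: 20.4
tcp_pos: [606.9, -36.5, 143.2]
eef_rot: [[0.708, 0.706, -0.0], [0.706, -0.708, -0.0], [-0.0, 0.0, -1.0]]
ft_force: [0.6, -0.7, -2.0]
width: 0.636
gripper_force: 30.0
```

```bash
python3 -m jog '[[[0,0,0,0,0,-0.0005,1],[0,0,0,0,0,-0.001,1],[0,0,0,0,0,-0.001,1]]]';  python3 -m jog '[[[0,0,0,0,0,-0.0005,1],[0,0,0,0,0,-0.001,1],[0,0,0,0,0,-0.001,1]]]'
```

```text
clock: 20.78
tcp_pos: [607.2, -36.5, 142.9]
eef_rot: [[0.708, 0.706, 0.001], [0.706, -0.708, -0.0], [0.001, 0.001, -1.0]]
ft_force: [-2.3, 0.7, 4.7]
width: 0.633
gripper_force: 30.0
clock: 21.15
tcp_pos: [607.6, -36.6, 142.9]
eef_rot: [[0.708, 0.706, 0.003], [0.706, -0.708, -0.001], [0.001, 0.002, -1.0]]
ft_force: [-2.4, 0.2, 10.1]
width: 0.63
gripper_force: 30.0
```

```bash
python3 -m jog '[[[0,0,0,0,0,-0.0005,1],[0,0,0,0,0,-0.001,1],[0,0,0,0,0,-0.001,1]]]';  python3 -m jog '[[[0,0,0,0,0,-0.0005,1],[0,0,0,0,0,-0.001,1],[0,0,0,0,0,-0.001,1]]]'
```

```text
clock: 21.52
tcp_pos: [607.9, -36.6, 142.9]
eef_rot: [[0.708, 0.706, 0.004], [0.706, -0.708, -0.001], [0.002, 0.004, -1.0]]
ft_force: [-2.9, 0.4, 15.0]
width: 0.632
gripper_force: 30.0
clock: 21.9
tcp_pos: [608.1, -36.6, 142.8]
eef_rot: [[0.708, 0.706, 0.005], [0.706, -0.708, -0.001], [0.003, 0.004, -1.0]]
ft_force: [-5.0, 0.8, 19.4]
width: 0.633
gripper_force: 30.0
```

It stops hard at TCP z 142.9, exactly the predicted home height, at over 19 N, so it is home. Now I'll unload and draw the outer lid straight up.

```bash
python3 -m jog '[[[0,0,0,0,0,0.001,1],[0,0,0,0,0,0.0025,1],[0,0,0,0,0,0.0025,1]]]'; python3 -m jog '[[[0,0,0,0,0,0.0005,1],[0,0,0,0,0,0.001,1],[0,0,0,0,0,0.002,1],[0,0,0,0,0,0.003,1],[0,0,0,0,0,0.005,1],[0,0,0,0,0,0.008,1],[0,0,0,0,0,0.012,1],[0,0,0,0,0,0.016,1],[0,0,0,0,0,0.02,1],[0,0,0,0,0,0.024,1],[0,0,0,0,0,0.024,1],[0,0,0,0,0,0.024,1]]]'
```

```text
clock: 22.28
tcp_pos: [607.4, -36.6, 142.9]
eef_rot: [[0.708, 0.706, 0.002], [0.706, -0.708, -0.0], [0.001, 0.002, -1.0]]
ft_force: [-2.2, 1.4, 8.2]
width: 0.634
gripper_force: 30.0
clock: 23.78
tcp_pos: [606.8, -36.5, 165.7]
eef_rot: [[0.708, 0.706, -0.0], [0.706, -0.708, -0.0], [-0.0, -0.0, -1.0]]
ft_force: [0.1, 0.1, -1.4]
width: 0.631
gripper_force: 30.0
```

```bash
python3 -m jog '[[[0,0,0,0,0,0.015,1],[0,0,0,0,0,0.035,1],[0,0,0,0,0,0.055,1],[0,0,0,0,0,0.075,1],[0,0,0,0,0,0.083,1],[0,0,0,0,0,0.086,1],[0,0,0,0,0,0.086,1],[0,0,0,0,0,0.086,1],[0,0,0,0,0,0.086,1],[0,0,0,0,0,0.086,1],[0,0,0,0,0,0.086,1]]]'; python3 - <<'E'
from h import *
p=arm.get_image("scene")
show("tin",find({"scene":p},"tin",z=60,x0=(606,-36)))
cv2.imwrite("pics/s6.png",cv2.resize(p["img"][110:270,180:340],None,fx=3.6,fy=3.6,interpolation=cv2.INTER_CUBIC))
print(np.mean([arm.state()["ft_force"][2] for _ in range(3)]))
E
```

```text
clock: 25.15
tcp_pos: [606.9, -36.5, 251.6]
eef_rot: [[0.708, 0.706, -0.0], [0.706, -0.708, -0.0], [-0.0, -0.0, -1.0]]
ft_force: [-0.7, -0.7, -0.4]
width: 0.636
gripper_force: 30.0
tin {'scene': ([611.7, -40.1], 4.22), 'both': ([611.7, -40.1], 4.22)}
-1.188223122805731
```

View pics/s6.png

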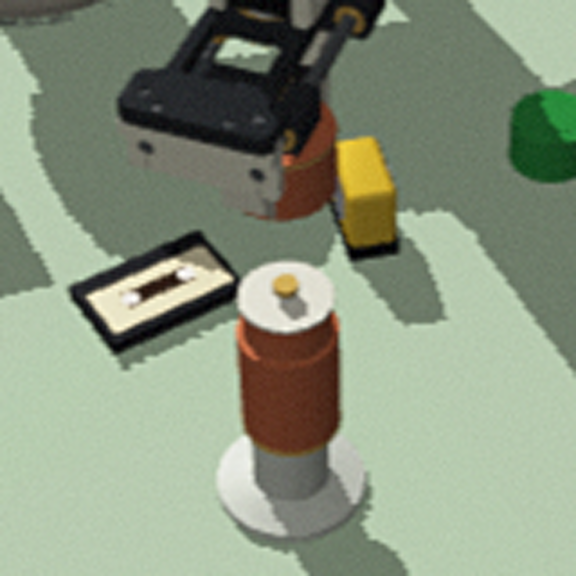

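The inner lid with its brass knob (crop 286,287) sits level in the tin's neck, the tin stands on the plinth, and the outer lid is held level above it. I'll let the arm settle, then hand in.

```bash
python3 -m jog '[[[0,0,0,0,0,0,1],[0,0,0,0,0,0,1],[0,0,0,0,0,0,1],[0,0,0,0,0,0,1],[0,0,0,0,0,0,1],[0,0,0,0,0,0,1]]]'; python3 -c "
from workcell import arm
print(arm.hand_in())"
```

```text
clock: 26.0
tcp_pos: [606.9, -36.5, 251.7]
eef_rot: [[0.708, 0.706, 0.0], [0.706, -0.708, -0.0], [-0.0, 0.0, -1.0]]
ft_force: [-0.2, -0.3, -1.1]
width: 0.632
gripper_force: 30.0
the job is handed in; nothing more can be done
None
```

I handed the job in at 26 s. The tin stands on the plinth, the inner lid sits level in its neck, and the outer lid is held level about 74 mm above the knob. I confirmed this by camera and forces; the hand-in returned no verdict.

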